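Turn a keyed trimming bat onto its drive pin and press it home

ROBOT

A 6-joint arm with a two-finger parallel gripper is mounted at the origin on a cart in front of the work surface, level with it; the furniture and walls round the work are solid. World frame = base frame: x ahead of the robot, y to its left, z up, the work surface at z = 0. Lengths are in mm, angles in rad, forces in N, time in s.
With the tool pointing down it reaches from about 325 to 750 mm from the base axis. Payload 7.6 kg.
Tool frame: the origin (TCP) lies at the very end of the fingers, on their centre line; the grasp point (between the pads) lies 19 mm behind it; z points along the fingers, y is the line along which they close (so a half turn about z gives the same grasp; the last joint's range is limited). The gripper opens to 85 mm and grips with 20 to 120 N. Pads are 22 mm wide; open, the fingers measure 114 mm over their backs; the gripper's body (76 mm by 85 mm) begins 54 mm behind the grasp point. The pads swing forward as they close: fully open they stand 13 mm farther back than shut.
Start: joints at [1.078, 0.052, 1.401, -0, 1.689, -0.07], TCP at [215.402, 478.798, 231.323] pointing down, gripper open.
Joint ranges: [-2.9, 2.9], [-0.91, 2.17], [0.12, 2.37], [-1.06, 4.2], [0.26, 2.73], [-2.93, 2.93]. Speed limits (rad/s): [2.57, 2.57, 3.01, 3.14, 3.14, 3.14].

INTERFACE

Orientations are given as [roll, pitch, yaw] about the fixed x, y, z axes, in that order (R = Rz(yaw) Ry(pitch) Rx(roll)).
In Python, from plant import arm gives the robot as it stands.
- The arm moves only by the tool arm_command, never from a script. Its argument "commands" is one flat list of numbers, 4 for each row, row after row: the shift along the tool's x, y, z in units of 40 mm (1.0 is 40 mm), then the turn about the tool's z in units of 6 degrees (1.0 is 6 degrees). A call has 1 to 8 rows; each row shifts and turns the commanded pose from where the row before left it, along the tool's axes as they then stand; what a row does not reach is not made up. A row lasts 1/10 s, in which the tool goes at most 50 mm and 8.59 degrees, less where a joint would pass 70% of its speed; a pose out of reach is approached as far as the arm can. A call is refused whole if a number of a shift passes 1 or a number of a turn 1, either way. A call with a gripper value outside its range is refused whole. "claw" is the finger opening in mm, from 0 to 85.4, set as the call begins (left out, the last holds). The fingers move at their own pace and stop on an object; "squeeze" is the grip in N (left out, the last holds). Time passes only in rows, so rows that do not move let the fingers close. It gives the time, the measured TCP pose, the force, the opening and the grip force at its end, in the units of the state.
- arm.sense(): the state, without advancing time (a new reading comes with each control period).
- arm.snapshot(name): name is "scene" or "top" or "wrist"; returns the picture (384x512x3 uint8, red, green, blue); there is no depth.
- arm.camera_model(name): a dict with "fov_y" (degrees; the focal length in pixels is half the picture's height over the tangent of half this angle, whatever the lens; pixels are square), "cx", "cy" (the principal point, pixels), "R" (3x3) and "t" (3): a world point X has camera coordinates R X + t. Camera axes: x right, y down, z forward; pixel columns grow to the right and rows downward; lengths in mm; the calibration is good to about 2 mm. A picture is of the moment at which its call begins: read the wrist's pose just before it. camera_model takes no time and is no camera call; for the wrist camera it gives the pose at the moment of the call.
- arm.hand_in(): hands the job in; it is judged then, once.
The state is a dict: "time_s": time; "joint_positions": joint angles; "joint_vel": joint speeds; "effort": joint torques, N m; "ee_pos": TCP position; "ee_rot": TCP orientation; "wrist_force": force on the tool from outside, world axes, zero at the start; "torque": the same for the moment, N m; "opening": finger opening in mm; "gripper_force": force on a finger pad.
Only numpy, scipy, OpenCV 4.12 (cv2) and the standard library are available. Lean on these libraries where they do the work, as an engineer would, in place of code of your own. Each camera call takes 0.05 s, during which the arm holds its last target. There are 200 camera calls.

TASK

The round plywood bat is sitting too high on its wheel head because the notch in its rim is not over the drive pin. With the fingertips, push the bat round by its rubber lugs until the notch stands over the pin, then press down on the metal hub in its middle until the bat is fully home on the head, and move clear. Only push and press: do not take a lug or the hub between the fingers or lift the bat, and leave the mug, the glaze jar and the short kiln post where they are.

Things in the scene. Friction and masses are not known exactly. Their poses are not given: they have to be found in the camera images.
- wheel_head: grey cast wheel head, fixed to the worktop: round, flat top 168 mm in diameter and 50 mm above the worktop (foot 176 mm). Origin at the centre of its underside, z up; its x axis points to the drive pin. An ear 26 mm wide, with a bolt head, carries the pin and reaches 117 mm from the axis: it shows 25 mm beyond the bat's rim and tells from above where the pin is
- pin (a point): top of the steel drive pin: upright, round, 12 mm in diameter, domed top, 12 mm high on the head's top, 79 mm from the axis (this point is 62 mm above the worktop, 2 mm below the bat's underside at the start). An unaligned bat meets it with its underside and tips or stops
- hub_top (a point): centre of the flat top of the bat's round metal hub, on the axis: press here, straight down. The hub is 44 mm in diameter and stands 18 mm above the bat's top face; below, its blind bore sits on a spigot of the head with 0.8 mm of play all round. The point is 96 mm above the worktop at the start, 82 mm when the bat is home
- notch (a point): the notch in the rim of the bat, a plywood disc 184 mm in diameter and 14 mm thick, its top face 78 mm above the worktop at the start. The notch is 18 mm wide, straight-sided, open outward, cut right through, from 67 mm to 92 mm from the axis; the point is in its middle, 79 mm from the axis, level with the bat's top face
- lug_a (a point): a black round rubber lug standing on the bat, 16 mm in diameter, 28 mm high above the bat's top face (22 mm washer, 2 mm high, round its foot), its axis 60 mm from the bat's axis, 60 degrees round from the notch counted counter-clockwise from above; the point is on the lug's axis, 19 mm above the bat's top face. A lug is fixed to the bat: pushed sideways it turns the bat
- lug_b (a point): a black round rubber lug standing on the bat, 16 mm in diameter, 28 mm high above the bat's top face (22 mm washer, 2 mm high, round its foot), its axis 60 mm from the bat's axis, 180 degrees round from the notch counted counter-clockwise from above; the point is on the lug's axis, 19 mm above the bat's top face. A lug is fixed to the bat: pushed sideways it turns the bat
- lug_c (a point): a black round rubber lug standing on the bat, 16 mm in diameter, 28 mm high above the bat's top face (22 mm washer, 2 mm high, round its foot), its axis 60 mm from the bat's axis, 300 degrees round from the notch counted counter-clockwise from above; the point is on the lug's axis, 19 mm above the bat's top face. A lug is fixed to the bat: pushed sideways it turns the bat
- bat: the bat, a loose plywood disc 184 mm in diameter and 14 mm thick, 0.25 to 0.5 kg. Origin at the centre of its underside, z up, x axis toward its notch. At the start the underside is 64 mm above the worktop (14 mm above the head's top) and the notch 70 to 180 degrees away from the pin. It turns either way without stops under about 2 N at a lug and stays where it is left
- carrier (a joint): how far the round metal carrier under the bat (128 mm flange with the spigot) has gone down into the head, m: 0 at the start, about 0.014 when the bat is home. It is stiff: with the bat on it it goes down under about 3 to 7 N pressed on the hub, and stays where it is left
- mug: bystander: pale bisque mug, 70 mm in diameter, 90 mm high, with a handle; origin at the centre of its underside
- glaze_jar: bystander: glaze jar with a screw lid, 67 mm in diameter, 83 mm high; origin at the centre of its underside
- short_post: bystander: short three-sided kiln post standing upright, 38x42x50 mm; origin at the centre of its underside

How it is judged (in metres and radians):
On the way:
1. the notch stands over the pin (horizontal distance between notch and pin below 0.007 m), for 0.1 s.
At the end, for the whole second after the job is handed in: The bat is down on the wheel head (underside within 2 mm of the head's top, tilted less than 0.03 rad), its notch round the pin (centres within 6 mm) and at rest; the mug, jar and short post are within 15 mm of where they stood (z of bat in the frame of wheel_head below 0.052 m and angle between bat's own z axis and vertical below 0.03 rad and horizontal distance between notch and pin below 0.006 m and linear speed of bat below 0.02 m/s and distance of each of mug, glaze_jar, short_post from where it was at the start of the episode below 0.015 m); the robot touches nothing.
It fails at once if the bat is lifted (more than 6 mm above where it sat) (z of bat in the frame of wheel_head above 0.07 m).
It fails at once if a lug or the hub is taken between the fingers ((horizontal distance between the grasp point and lug_a below 0.011 m and distance between the grasp point and lug_a below 0.026 m) or (horizontal distance between the grasp point and lug_b below 0.011 m and distance between the grasp point and lug_b below 0.026 m) or (horizontal distance between the grasp point and lug_c below 0.011 m and distance between the grasp point and lug_c below 0.026 m) or (horizontal distance between the grasp point and hub_top below 0.022 m and z of the grasp point in the frame of bat below 0.042 m)).
It fails at once if the mug, the jar or the short post is moved more than 15 mm (distance of any of mug, glaze_jar, short_post from where it was at the start of the episode above 0.015 m).
It also fails if it takes over 42 s, if anything falls off the work surface, if the arm or the gripper's body presses on something with over 40 N, if the wrist force passes 120 N, or if a joint passes its speed limit or range.

## Working session

There is one attempt and no reset: what is moved stays moved. The work goes in short steps, Python scripts to look and compute and a tool call to move; the robot and the scene stay as the last step left them, time stands still between calls to the robot, and variables do not carry over. Pictures are saved under pics/ and viewed, at most 10 in all, crops included, and the job is handed in when it is done.

Besides the shell and the picture viewer there is one more tool, called after "Call:" by a JSON object that holds its "api" and its "payload", one argument or row to a line. arm_command: Moves the arm, as the interface text tells. Its arguments: {"type":"object","properties":{"commands":{"type":"array"},"claw":{"type":"number"},"squeeze":{"type":"number"}},"required":["commands"]}

```bash
mkdir -p pics; python3 - <<'E'
from plant import arm
import cv2,json
for n in("top","scene"):
    im=arm.snapshot(n); cv2.imwrite(f"pics/{n}0.png",im[:,:,::-1])
    m=arm.camera_model(n); print(n,m)
s=arm.sense(); print(s['time_s'],s['ee_pos'],s['ee_rot'],s['wrist_force'],s['opening'])
E
```

```text
top {'fov_y': 51.16307058204009, 'cx': 258.37212178595667, 'cy': 188.03853769832222, 'R': array([[ 0.00900173, -0.99994623, -0.00514765],
       [-0.99473469, -0.00842902, -0.10213638],
       [ 0.1020875 ,  0.00603995, -0.99475709]]), 't': array([  35.74025441,  500.83065401, 1126.03561699])}
scene {'fov_y': 51.27291777299045, 'cx': 255.93302247237483, 'cy': 187.90571310069228, 'R': array([[ 0.8341463 , -0.55139236,  0.01289991],
       [-0.22293784, -0.35846878, -0.90653122],
       [ 0.5044786 ,  0.75330379, -0.42194163]]), 't': array([-408.44457739,  209.55751298, 1008.77640214])}
0.1 [215.24884097 478.54028276 230.56794311] [-3.14018758e+00 -8.67565348e-05  2.71883159e+00] [0.11452915 0.0622019  0.17371645] 85.16218812210006
```

View pics/top0.png

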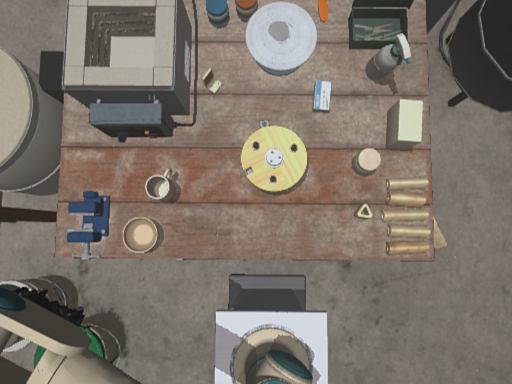

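View pics/scene0.png

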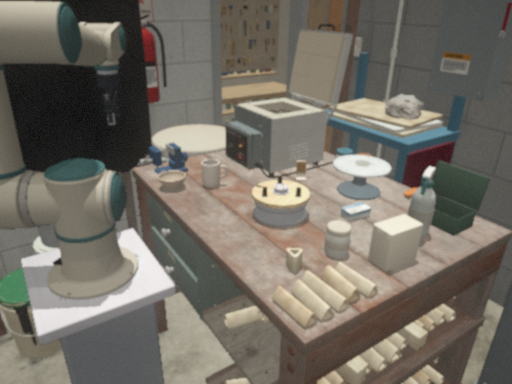

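The top view shows the bat's hub at about (274,158), the lugs at about (256,146), (294,148) and (273,180), the notch at about (249,171), and the ear at about (264,124). I'll zoom in and measure these.

```bash
cat > h.py <<'E'
import numpy as np,cv2
from plant import arm
def ray(m,u,v,z,H=384):
    f=H/2/np.tan(np.radians(m['fov_y'])/2)
    d=m['R'].T@np.array([(u-m['cx'])/f,(v-m['cy'])/f,1]); c=-m['R'].T@m['t']
    return c+d*(z-c[2])/d[2]
def proj(m,X,H=384):
    f=H/2/np.tan(np.radians(m['fov_y'])/2)
    p=m['R']@np.array(X)+m['t']; return np.array([m['cx']+f*p[0]/p[2],m['cy']+f*p[1]/p[2]])
def lugs(im,m,c,ztop):
    "centroids of dark blobs at lug radius, corrected for mid-lug height"
    g=im.max(2); d=(g<60).astype(np.uint8)
    n,_,st,ce=cv2.connectedComponentsWithStats(d)
    return [(ce[i].round(2),st[i,4]) for i in range(1,n) if st[i,4]>8 and np.hypot(*(ce[i]-c))<38]
E
python3 - <<'E'
from h import *
im=cv2.imread("pics/top0.png")[:,:,::-1]; m=arm.camera_model("top")
# yellow disc outline
hsv=cv2.cvtColor(np.ascontiguousarray(im),cv2.COLOR_RGB2HSV)
y=((hsv[...,0]>20)&(hsv[...,0]<35)&(hsv[...,1]>70)&(hsv[...,2]>150)).astype(np.uint8)
y[:110]=0;y[205:]=0;y[:,:230]=0;y[:,320:]=0
cs,_=cv2.findContours(y,0,1); c=max(cs,key=cv2.contourArea); e=cv2.fitEllipse(cv2.convexHull(c))
print(e); C=ray(m,*e[0],78); print("C",C, "diam",np.linalg.norm(ray(m,e[0][0]+e[1][0]/2,e[0][1],78)-C)*2)
for p,a in lugs(im,m,np.array(e[0]),106):
    X=ray(m,*p,94)-C; print(p,a,np.hypot(X[0],X[1]),np.degrees(np.arctan2(X[1],X[0])))
for nm,p,z in(("hub",(274,158),96),("ear",(264,124),50),("notch",(249.5,171),70)):
    X=ray(m,*p,z)-C; print(nm,X,np.hypot(X[0],X[1]),np.degrees(np.arctan2(X[1],X[0])))
cv2.imwrite("pics/top0c.png",cv2.resize(cv2.imread("pics/top0.png")[112:202,224:324],None,fx=6,fy=6,interpolation=cv2.INTER_CUBIC))
E
```

```text
((273.6058654785156, 158.12249755859375), (65.23650360107422, 66.19847869873047), 100.6513671875)
C [578.53246731  -1.51967525  78.        ] diam 180.03308731557263
hub [-2.87440684 -0.49765516 18.        ] 2.91716906304839 -170.17757050987728
ear [103.56368002  27.06177112 -28.        ] 107.04099810474878 14.644263430156332
notch [-35.28593313  66.39774783  -8.        ] 75.19147554340151 117.98763678900265
```

View pics/top0c.png

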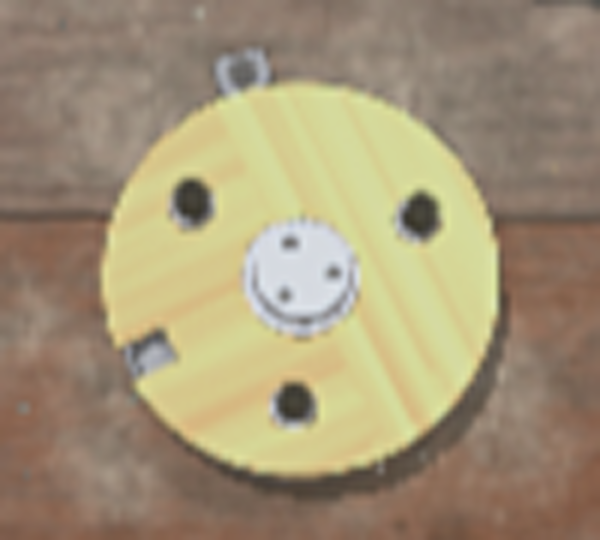

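```bash
python3 - <<'E'
from h import *
from scipy.optimize import least_squares
m=arm.camera_model("top")
o=lambda u,v:np.array([224+u/6-.4,112+v/6-.4])
L=[(o(294,404),60),(o(419,216),180),(o(192,202),300)]; N=o(150,353); Hb=o(302,272); rim=np.array([273.6,158.1])
P=lambda c,a,r,z:proj(m,[c[0]+r*np.cos(a),c[1]+r*np.sin(a),z])
def res(p):
    c,a=p[:2],p[2]; r=[P(c,a+np.radians(d),60,94)-q for q,d in L]+[P(c,a,79,74)-N,P(c,a,0,95)-Hb,P(c,a,0,78)-rim]
    return np.concatenate(r)
s=least_squares(res,[577,-1,2.06]); print(s.x,np.degrees(s.x[2]),s.fun.round(2))
e=ray(m,*o(243,73),52)[:2]-s.x[:2]; print("ear",np.hypot(*e),np.degrees(np.arctan2(e[1],e[0])))
t=arm.sense(); c=s.x[:2]
th=np.radians(np.degrees(s.x[2])-60+30); g=c+60*np.array([np.cos(th),np.sin(th)])
y=t['ee_rot'][2]; d=g-t['ee_pos'][:2]
print("goal",g,np.degrees(th),"yaw",np.degrees(y),"want",np.degrees(th)+90,"tool shift",d@[np.cos(y),np.sin(y)],d@[np.sin(y),-np.cos(y)])
E
```

```text
[578.62546976  -1.96798586   2.03763059] 116.74763313828815 [-0.01 -0.05  0.23 -0.16  0.05 -0.25 -0.48  0.41  0.04  0.05  0.17 -0.01]
ear 107.14114778734682 14.73077180778678
goal [582.02951159  57.93537381] 86.74763313828815 yaw 155.7775752327683 want 176.74763313828817 tool shift -507.054935979712 -233.0919167983384
```

Call:
{"api": "arm_command", "payload": {
  "commands": [-0.79, -0.364, 0, 0, -0.79, -0.364, 0, 0, -0.79, -0.364, 0, 0, -0.79, -0.364, 0, 0, -0.79, -0.364, 0, 0, -0.79, -0.364, 0, 0, -0.79, -0.364, 0, 0, -0.79, -0.364, 0, 0],
  "claw": 0
}}

```text
time_s: 0.9
ee_pos: [398.8, 267.6, 231.0]
ee_rot: [-3.141, -0.0, 2.719]
wrist_force: [1.0, 0.5, -0.0]
opening: -0.2
gripper_force: 0.0
```

Call:
{"api": "arm_command", "payload": {
  "commands": [-0.79, -0.364, 0, 0, -0.79, -0.364, 0, 0, -0.79, -0.364, 0, 0, -0.79, -0.364, 0, 0, -0.79, -0.364, 0, 0, -0.79, -0.364, 0, 0, -0.79, -0.364, 0, 0, -0.79, -0.364, 0, 0]
}}

```text
time_s: 1.7
ee_pos: [581.5, 57.7, 230.7]
ee_rot: [-3.141, -0.001, 2.719]
wrist_force: [-0.4, 0.3, -0.1]
opening: -0.3
gripper_force: 0.0
```

Call:
{"api": "arm_command", "payload": {
  "commands": [0, 0, 0.4, -1, 0, 0, 0.4, -1, 0, 0, 0.4, -1, 0, 0, 0.4, -0.5, 0, 0, 0, 0, 0, 0, 0, 0]
}}

```text
time_s: 2.3
ee_pos: [580.8, 58.9, 167.3]
ee_rot: [-3.142, -0.001, 3.084]
wrist_force: [-0.3, -1.0, 0.3]
opening: 0.2
gripper_force: 0.0
```

```bash
python3 - <<'E'
from h import *
t=arm.sense(); m=arm.camera_model("wrist"); im=arm.snapshot("wrist"); cv2.imwrite("pics/w1.png",im[:,:,::-1])
print(t['time_s'],t['ee_pos'],np.degrees(t['ee_rot']),t['wrist_force'],t['opening'],t['joint_positions'])
c=np.array([578.6,-2.]);a=np.radians(116.75)
for n,d,r,z in(("notch",0,79,78),("a",60,60,106),("b",180,60,106),("c",300,60,106),("hub",0,0,96)):
    print(n,proj(m,[c[0]+r*np.cos(a+np.radians(d)),c[1]+r*np.sin(a+np.radians(d)),z]))
p=np.radians(14.7);print("ear",proj(m,[c[0]+107*np.cos(p),c[1]+107*np.sin(p),52]))
E
```

```text
2.3 [580.78012499  58.90692585 167.29943003] [-1.79999265e+02 -3.93598299e-02  1.76688345e+02] [-0.32292065 -1.00370699  0.29661128] 0.19078812560286276 [ 3.78030640e-02  2.44751038e-01  1.31574492e+00  5.28052604e-05
  1.58178174e+00 -1.47519342e+00]
notch [262.71773721 153.76097242]
a [166.56619554 129.48042752]
b [109.57522801 247.15761485]
c [242.13444509 247.06934728]
hub [176.46700278 206.73409272]
ear [226.72632928 287.84579372]
```

View pics/w1.png

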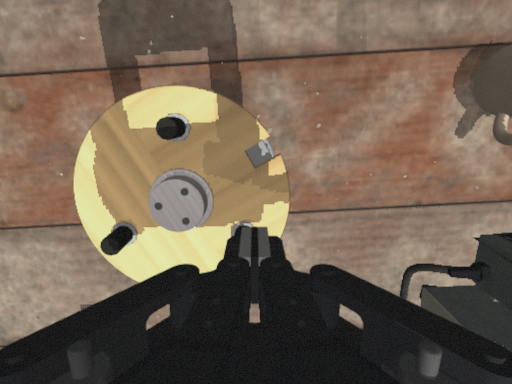

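The wrist view matches the prediction: notch (262,153), lug a top (165,129), lug b (110,247), hub (178,203). Fingertips are 30° from lug c, so I'll lower them and push clockwise.

Call:
{"api": "arm_command", "payload": {
  "commands": [0, 0, 0.5, 0, 0, 0, 0.5, 0, 0, 0, 0.5, 0, 0, 0, 0.5, 0, 0, 0, 0, 0]
}}

```text
time_s: 2.85
ee_pos: [579.7, 58.9, 85.3]
ee_rot: [-3.141, -0.004, 3.084]
wrist_force: [-0.5, 0.3, -0.5]
opening: 0.0
gripper_force: 0.0
```

Call:
{"api": "arm_command", "payload": {
  "commands": [-0.08, -0.002, 0, 0.5, -0.08, -0.002, 0, 0.5, -0.08, -0.002, 0, 0.5, -0.08, -0.002, 0, 0.5, -0.08, -0.002, 0, 0.5, -0.08, -0.002, 0, 0.5, -0.08, -0.002, 0, 0.5, -0.08, -0.002, 0, 0.5]
}}

```text
time_s: 3.65
ee_pos: [606.3, 52.4, 89.7]
ee_rot: [3.14, 0.002, 2.664]
wrist_force: [-1.3, 0.4, 0.2]
opening: 0.0
gripper_force: 0.7
```

Call:
{"api": "arm_command", "payload": {
  "commands": [-0.08, -0.002, 0, 0.5, -0.08, -0.002, 0, 0.5, -0.08, -0.002, 0, 0.5, -0.08, -0.002, 0, 0.5, -0.08, -0.002, 0, 0.5, -0.08, -0.002, 0, 0.5, -0.08, -0.002, 0, 0.5, -0.08, -0.002, 0, 0.5]
}}

```text
time_s: 4.45
ee_pos: [626.1, 36.5, 89.8]
ee_rot: [3.139, 0.001, 2.245]
wrist_force: [-0.1, 1.4, -0.1]
opening: -0.1
gripper_force: 0.6
```

```bash
cat >> h.py <<'E'
C0=np.array([578.6,-2.])
def pol():
    t=arm.sense(); d=t['ee_pos'][:2]-C0
    print(t['time_s'],t['ee_pos'],"r",np.hypot(*d),"th",np.degrees(np.arctan2(d[1],d[0])),"yaw-90",np.degrees(t['ee_rot'][2])-90,t['wrist_force'])
E
python3 - <<'E'
from h import *
pol(); im=arm.snapshot("top"); cv2.imwrite("pics/t1.png",cv2.resize(im[112:202,224:324,::-1],None,fx=6,fy=6,interpolation=cv2.INTER_CUBIC))
E
```

```text
4.45 [626.11803083  36.48979467  89.75611652] r 61.15085892888637 th 39.00761066187301 yaw-90 38.62870829080512 [-0.08042243  1.40608751 -0.13272279]
```

View pics/t1.png

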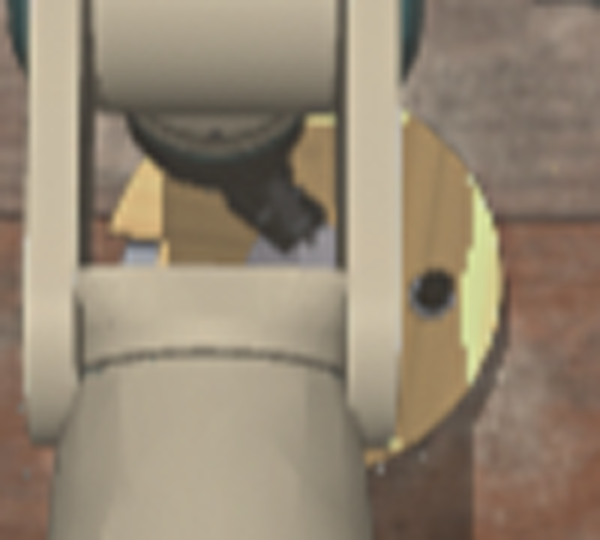

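Lug b is now at crop (434,292), so the bat has turned roughly 36° clockwise. The fingers are bearing on lug c about 19° behind it. I'll push on another 54° and then measure.

Call:
{"api": "arm_command", "payload": {
  "commands": [-0.08, -0.002, 0, 0.5, -0.08, -0.002, 0, 0.5, -0.08, -0.002, 0, 0.5, -0.08, -0.002, 0, 0.5, -0.08, -0.002, 0, 0.5, -0.08, -0.002, 0, 0.5, -0.08, -0.002, 0, 0.5, -0.08, -0.002, 0, 0.5]
}}

```text
time_s: 5.3
ee_pos: [637.6, 13.9, 89.6]
ee_rot: [3.138, 0.0, 1.827]
wrist_force: [0.4, 1.9, 1.1]
opening: -0.2
gripper_force: 0.7
```

Call:
{"api": "arm_command", "payload": {
  "commands": [-0.08, -0.002, 0, 0.5, -0.08, -0.002, 0, 0.5, -0.08, -0.002, 0, 0.5, -0.08, -0.002, 0, 0.5, -0.08, -0.002, 0, 0.5, -0.08, -0.002, 0, 0.5, -0.08, -0.002, 0, 0.5, -0.08, -0.002, 0, 0.5]
}}

```text
time_s: 6.1
ee_pos: [638.9, -11.7, 89.5]
ee_rot: [3.138, -0.001, 1.408]
wrist_force: [1.5, 0.0, 0.2]
opening: 0.2
gripper_force: 0.6
```

Call:
{"api": "arm_command", "payload": {
  "commands": [-0.08, -0.002, 0, 0.5, -0.08, -0.002, 0, 0.5, 0, 0, 0, 0, 0, 0, 0, 0]
}}

```text
time_s: 6.5
ee_pos: [637.0, -18.1, 88.5]
ee_rot: [3.14, -0.0, 1.307]
wrist_force: [-1.3, 0.0, -0.2]
opening: 0.0
gripper_force: 0.0
```

```bash
python3 - <<'E'
from h import *
pol(); m=arm.camera_model("wrist"); im=arm.snapshot("wrist"); cv2.imwrite("pics/w2.png",im[:,:,::-1])
t=arm.snapshot("top"); cv2.imwrite("pics/t2.png",t[:,:,::-1])
for a in (20,25,30):
  a=np.radians(a); print([proj(m,[*(C0+r*np.array([np.cos(a+d),np.sin(a+d)])),z]).round(0) for r,d,z in((79,0,78),(60,np.pi/3,106),(60,np.pi,106),(0,0,96))])
p=np.radians(14.7);print("ear",proj(m,[*(C0+107*np.array([np.cos(p),np.sin(p)])),52]))
E
```

```text
6.5 [636.99892768 -18.12932241  88.5205543 ] r 60.58539259006508 th -15.439731922194392 yaw-90 -15.131751306687363 [-1.2721697   0.01656571 -0.15211868]
[array([264., 156.]), array([104., 132.]), array([ 45., 318.]), array([140., 248.])]
[array([256., 146.]), array([ 92., 133.]), array([ 53., 324.]), array([140., 248.])]
[array([247., 136.]), array([ 81., 136.]), array([ 61., 331.]), array([140., 248.])]
ear [307.8952129  138.05489415]
```

View pics/w2.png

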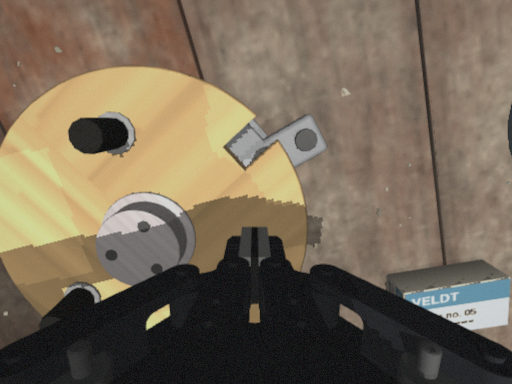

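The notch is at about (250,145) with inner corners near (223,147) and (245,168), and the ear bolt is at (306,139). I'll work out the remaining angle.

```bash
python3 - <<'E'
from h import *
m=arm.camera_model("wrist"); C=ray(m,138,247,96)[:2]; print("hub C",C)
for n,p,z in(("in1",(223,147),78),("in2",(245,168),78),("out1",(255,121),78),("out2",(277,141),78),("bolt",(306,139),53),("lugA top",(87,135),106)):
    for cc in (C,C0):
        d=ray(m,*p,z)[:2]-cc; print(n,np.hypot(*d).round(1),np.degrees(np.arctan2(d[1],d[0])).round(1),end=' | ')
    print()
im=cv2.imread("pics/w2.png")[90:190,200:340]; cv2.imwrite("pics/w2c.png",cv2.resize(im,None,fx=5,fy=5,interpolation=cv2.INTER_CUBIC))
E
```

```text
hub C [577.84397056  -0.85795185]
in1 66.0 33.5 | in1 66.0 34.7 | 
in2 67.1 19.6 | in2 66.8 20.7 | 
out1 87.4 31.0 | out1 87.3 31.9 | 
out2 89.4 21.0 | out2 89.2 21.8 | 
bolt 105.7 14.3 | bolt 105.3 15.0 | 
lugA top 58.7 86.6 | lugA top 59.8 87.4 |
```

View pics/w2c.png

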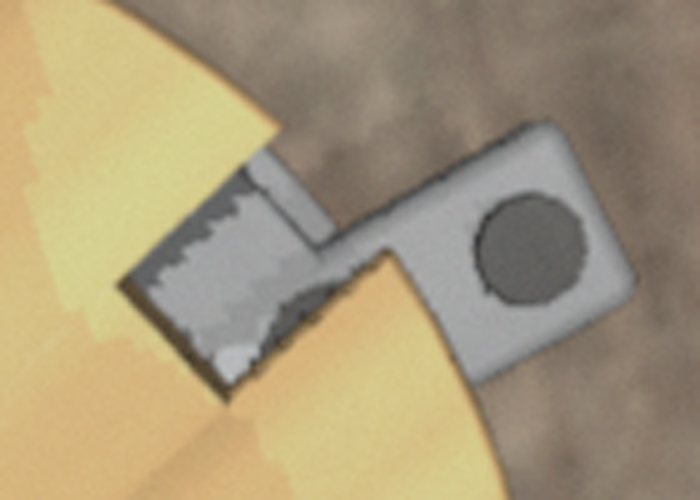

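Call:
{"api": "arm_command", "payload": {
  "commands": [-0.053, -0.001, 0, 0.333, -0.053, -0.001, 0, 0.333, -0.053, -0.001, 0, 0.333, -0.053, -0.001, 0, 0.333, -0.053, -0.001, 0, 0.333, -0.053, -0.001, 0, 0.333, 0, 0, 0, 0, 0, 0, 0, 0]
}}

```text
time_s: 7.4
ee_pos: [632.0, -29.8, 87.4]
ee_rot: [3.141, -0.0, 1.097]
wrist_force: [0.2, 0.0, 0.1]
opening: 0.4
gripper_force: 0.2
```

```bash
python3 - <<'E'
from h import *
pol(); im=arm.snapshot("wrist"); cv2.imwrite("pics/w3.png",cv2.resize(im[60:300,20:340,::-1],None,fx=2.5,fy=2.5,interpolation=cv2.INTER_CUBIC))
E
```

```text
7.4 [631.99008865 -29.84290506  87.43119923] r 60.21402600643908 th -27.54201887720446 yaw-90 -27.12894926625235 [0.15215921 0.04399176 0.10563385]
```

View pics/w3.png

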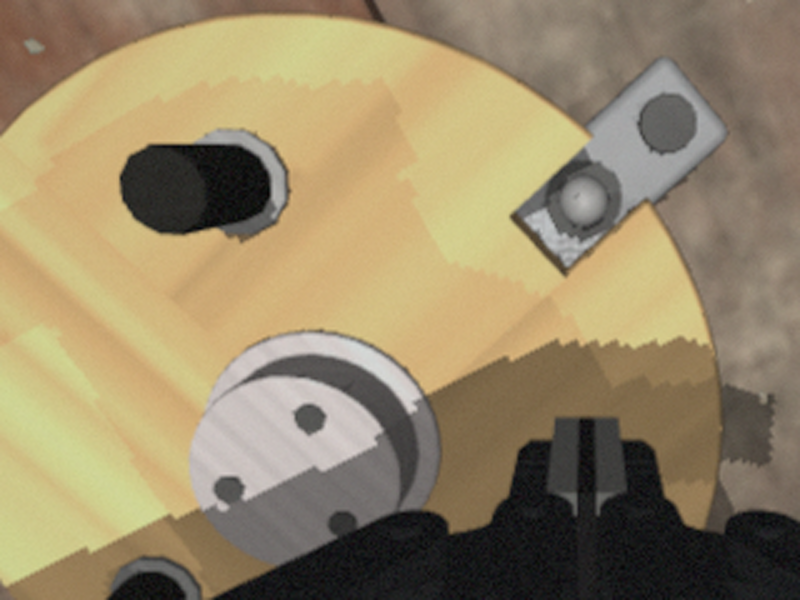

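The pin shows inside the notch at crop (583,200). The notch corners are (513,215), (567,272), (590,133) and (652,205). I'll compute the offset.

```bash
python3 - <<'E'
from h import *
m=arm.camera_model("wrist"); o=lambda u,v:(20+u/2.5-.3,60+v/2.5-.3)
C=ray(m,*o(295,471),96)[:2]; print(C)
for cc in(C,C0):
  for n,p,z in(("in1",(513,215),78),("in2",(567,272),78),("out1",(590,133),78),("out2",(652,205),78),("pin",(583,200),61),("bolt",(668,123),53),("lugA",(163,190),106)):
    d=ray(m,*o(*p),z)[:2]-cc; print(n,np.hypot(*d).round(1),np.degrees(np.arctan2(d[1],d[0])).round(1),end=' | ')
  print()
E
```

```text
[577.60670371  -1.35975748]
in1 67.5 21.5 | in2 67.9 7.3 | out1 90.9 20.8 | out2 91.0 8.3 | pin 79.3 14.3 | bolt 106.2 14.2 | lugA 59.0 75.2 | 
in1 66.8 22.3 | in2 67.0 8.0 | out1 90.2 21.4 | out2 90.1 8.8 | pin 78.5 15.0 | bolt 105.3 14.6 | lugA 59.4 76.3 |
```

Aligned: notch about 14.5° and pin 14.3°. I'll back off the lug, rise and move over the hub.

Call:
{"api": "arm_command", "payload": {
  "commands": [0.1, 0, 0, 0, 0.1, 0, 0, 0, 0, 0, -0.4, 0, 0, 0, -0.4, 0, 0, 0, -0.4, 0, 0, 0, 0, 0]
}}

```text
time_s: 8.05
ee_pos: [637.3, -23.1, 140.1]
ee_rot: [3.135, -0.003, 1.096]
wrist_force: [-0.6, 0.7, 0.5]
opening: 0.1
gripper_force: 0.0
```

Call:
{"api": "arm_command", "payload": {
  "commands": [-0.05, -0.38, 0, 0, -0.05, -0.38, 0, 0, -0.05, -0.38, 0, 0, -0.04, -0.38, 0, 0, 0, 0, 0.3, 0, 0, 0, 0.3, 0, 0, 0, 0, 0]
}}

```text
time_s: 8.75
ee_pos: [577.1, -2.0, 108.2]
ee_rot: [-3.137, 0.002, 1.096]
wrist_force: [0.6, 0.9, -0.7]
opening: -0.3
gripper_force: 0.0
```

```bash
python3 - <<'E'
from h import *
pol(); im=arm.snapshot("wrist"); cv2.imwrite("pics/w4.png",im[:,:,::-1])
E
```

```text
8.75 [577.05322683  -1.99105233 108.20185242] r 1.5467990497239552 th 179.6685628738805 yaw-90 -27.22885901071308 [ 0.62037116  0.93739859 -0.67851668]
```

View pics/w4.png

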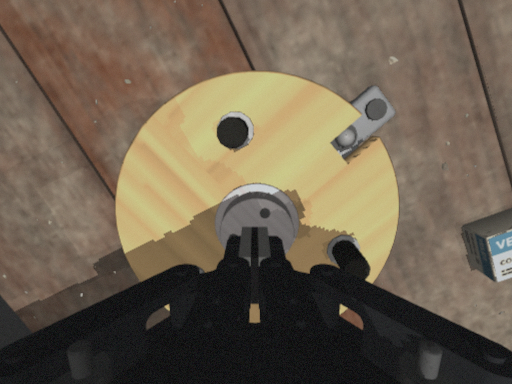

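The fingertips stand over the hub (about 255,228) and the notch still shows the pin at (346,138). I'll press down now.

Call:
{"api": "arm_command", "payload": {
  "commands": [0, 0, 0.15, 0, 0, 0, 0.12, 0, 0, 0, 0.05, 0, 0, 0, 0.05, 0, 0, 0, 0.05, 0, 0, 0, 0.05, 0, 0, 0, 0, 0]
}}

```text
time_s: 9.5
ee_pos: [578.2, -1.8, 93.3]
ee_rot: [3.141, -0.0, 1.096]
wrist_force: [-1.3, 0.2, 4.6]
opening: -0.2
gripper_force: 2.0
```

Call:
{"api": "arm_command", "payload": {
  "commands": [0, 0, 0.05, 0, 0, 0, 0.05, 0, 0, 0, 0.05, 0, 0, 0, 0.05, 0, 0, 0, 0, 0]
}}

```text
time_s: 10.0
ee_pos: [578.2, -1.8, 85.2]
ee_rot: [3.141, -0.0, 1.096]
wrist_force: [-3.0, -0.5, 4.5]
opening: -0.1
gripper_force: 2.1
```

Call:
{"api": "arm_command", "payload": {
  "commands": [0, 0, 0.04, 0, 0, 0, 0.04, 0, 0, 0, 0.02, 0, 0, 0, 0, 0, 0, 0, 0, 0]
}}

```text
time_s: 10.5
ee_pos: [578.2, -1.8, 82.1]
ee_rot: [3.141, -0.0, 1.096]
wrist_force: [-4.9, -0.3, 9.7]
opening: -0.3
gripper_force: 4.8
```

Call:
{"api": "arm_command", "payload": {
  "commands": [0, 0, 0.03, 0, 0, 0, 0.03, 0, 0, 0, 0, 0, 0, 0, 0, 0]
}}

```text
time_s: 10.9
ee_pos: [578.3, -1.8, 82.0]
ee_rot: [3.14, -0.0, 1.096]
wrist_force: [-13.1, 0.5, 23.7]
opening: 0.1
gripper_force: 11.3
```

Call:
{"api": "arm_command", "payload": {
  "commands": [0, 0, -0.2, 0, 0, 0, -0.5, 0, 0, 0, -0.8, 0, 0, 0, -0.8, 0, 0.5, 0, -0.5, 0, 0, 0, 0, 0, 0, 0, 0, 0]
}}

```text
time_s: 11.6
ee_pos: [587.1, 16.0, 189.5]
ee_rot: [-3.141, 0.0, 1.096]
wrist_force: [-0.6, -0.5, -0.7]
opening: 0.2
gripper_force: 0.0
```

```bash
python3 - <<'E'
from h import *
pol(); im=arm.snapshot("wrist"); cv2.imwrite("pics/w5.png",im[:,:,::-1])
m=arm.camera_model("wrist")
for z in(64,78): print(z,[proj(m,[*(np.array([577.9,-1.8])+60*np.array([np.cos(a),np.sin(a)])),z+28]).round(0) for a in np.radians([74.4,194.4,-45.6])])
E
```

```text
11.6 [587.12359144  16.00613405 189.45935186] r 19.921658426766474 th 64.66845744203339 yaw-90 -27.176671709575558 [-0.59574607 -0.48201921 -0.72481262]
64 [array([242., 150.]), array([208., 257.]), array([319., 236.])]
78 [array([241., 152.]), array([205., 264.]), array([322., 243.])]
```

View pics/w5.png

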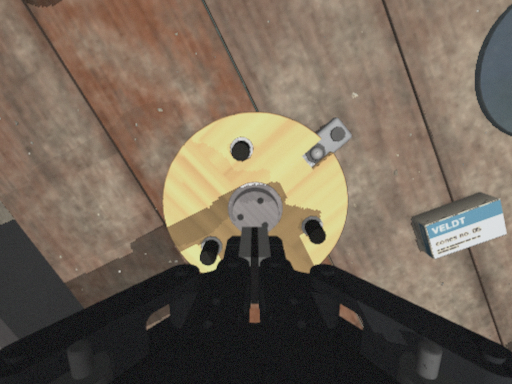

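The bat is down at 82.0 mm, where it met a hard stop at 24 N. The pin stands in the notch at (317,152), the lugs match the low position, and the fingers are clear. Handing in.

```bash
python3 -c "
from plant import arm
print(arm.hand_in())"
```

```text
the job is handed in; nothing more can be done
None
```

I turned the bat until its notch stood over the pin, pressed it home (hub top at 82 mm, firm stop) and moved clear without going near the mug, jar or post; the job is handed in, but no verdict came back.

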